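Stand the gold foil roll up against the fence

ROBOT

A 7-joint arm with a two-finger parallel gripper is mounted at the origin on the work surface. World frame = base frame: x ahead of the robot, y to its left, z up, the work surface at z = 0. Lengths are in m, angles in rad, forces in N, time in s.
With the tool pointing down it reaches from about 0.425 to 0.95 m from the base axis. Payload 4.7 kg.
Tool frame: the origin (TCP) lies on the centre line of the jaws, within the pads' length; the fingertips stand robot.nose_length ahead of it and the grasp point (between the pads) lies 8 mm behind it (robot.nose_length is the distance from the TCP to the fingertips, in m); z points along the fingers, y is the line along which they close (so a half turn about z gives the same grasp; the last joint's range is limited). The gripper opens to 85 mm and grips with 20 to 120 N. Pads are 22 mm wide; open, the fingers measure 114 mm over their backs; the gripper's body (76 mm by 85 mm) begins 54 mm behind the grasp point. The pads swing forward as they close: fully open they stand 13 mm farther back than shut.
Start: joints at [1.164, 0.469, -0.049, 1.532, 0.024, 1.141, -0.082], TCP at [0.249, -0.627, 0.242] pointing down, gripper open.
Joint ranges: [-2.59, 2.59], [-0.33, 1.99], [-1.39, 1.29], [0.1, 2.45], [-1.04, 4.18], [0.21, 1.99], [-2.66, 2.66]. Speed limits (rad/s): [2.57, 2.57, 3.14, 3.14, 3.14, 3.14, 3.14].

INTERFACE

Orientations are given as [roll, pitch, yaw] about the fixed x, y, z axes, in that order (R = Rz(yaw) Ry(pitch) Rx(roll)).
In Python, from plant import robot gives the robot as it stands. Calls block until the motion is done:
- robot.goto(position, orientation): joint-space move of the TCP to a pose.
- robot.move_straight(position, vel=0.15, attitude=None, contact_N=None): straight line of the TCP; attitude=None keeps the orientation; vel is the mean speed in m/s. With contact_N (N) it stops when the force on the tool has changed by that much, and returns True; else False.
- robot.move_joints(angles): joint-space move.
- robot.grip(opening, strength=None): opening from 0.0 (shut) to 1.0 (fully open); strength is the grip in N (None keeps the last); returns when the fingers have stopped.
- robot.sleep(seconds).
- robot.inverse_kinematics(position, orientation): joint angles nearest the present ones, or None.
- robot.sense(): the state.
- robot.grab_frame(name): name is "side" or "top"; returns a dict with "image" (480x640x3 uint8, red, green, blue), "range_z" (480x640 float32, m along the optical axis (not along the pixel's ray), 0 where there is no reading), "fx", "fy", "cx", "cy" (pixels), "dist_coeffs" ([k1, k2, p1, p2, k3] as OpenCV has them; the pictures are not rectified), "R" (3x3) and "t" (3): a world point X has camera coordinates R X + t. Camera axes: x right, y down, z forward; pixel columns grow to the right and rows downward; lengths in m; the calibration is good to about 2 mm. A picture is of the moment at which its call begins.
A pose or a line that the arm cannot do raises robot.IKError and nothing moves.
- robot.close_job(): hands the job in; it is judged then, once.
The state is a dict: "t": time; "joint_pos": joint angles; "joint_velocities": joint speeds; "effort": joint torques, N m; "tcp_pos": TCP position; "tcp_rot": TCP orientation; "wrist_force": force on the tool from outside, world axes, zero at the start; "torque": the same for the moment, N m; "opening": opening from 0.0 (shut) to 1.0 (fully open); "gripper_force": force on a finger pad.
Only numpy, scipy, OpenCV 4.12 (cv2) and the standard library are available. Lean on these libraries where they do the work, as an engineer would, in place of code of your own. Each camera call takes 0.05 s, during which the arm holds its last target. There are 200 camera calls.

TASK

The gold foil roll is lying on the bench. Slide it, still lying, until its foot end butts against the wooden fence, then raise its cardboard core end so that it tips upright against the fence, and leave it standing there in the gap between the silver roll and the copper roll, close to the fence. The roll is too heavy to be carried about: keep it on the bench rather than lifting it clear, and leave the other things on the bench where they are.

Things in the scene. Friction and masses are not known exactly. Their poses are not given: they have to be found in the camera images.
- gold_roll: Loose gold foil roll, lying at the start, 0.68 to 0.92 kg: foil cylinder 76 mm diameter, 150 mm long; a cardboard core, 34 mm diameter, stands 60 mm out of its head end on the same axis (grip here). Origin: centre of the plain foot end face (38 mm up when lying, 0 when standing). Its x axis runs along the roll from foot to head; turn about x is arbitrary.
- gold_core (a point): Point on the gold roll's axis in the middle of the projecting core, 182 mm from the foot end face (32 mm beyond the foil's shoulder, 28 mm short of the core's end). Held lightly across (20 N) from above here, the core can turn between the pads as the roll tips up; a firm grip (over about 25 N) lets it hang stiffly and lifts the foot too.
- fence: Fixed upright wooden board 380 mm long, 110 mm high, 18 mm thick, ribs behind; place and yaw vary. Origin: on the bench, at the middle of its flat front face. x points level into the board (the gold roll lies on the -x side, head away from the fence), y along the board, z up. The gap for the roll is centred on y = 0.
- silver_roll: Standing silver foil roll near the fence at 130 to 140 mm to fence -y, 76 mm diameter, 150 mm high plus a core of 34 mm diameter to 210 mm; loose bystander. Origin: centre of its foot.
- copper_roll: Standing short copper foil roll near the fence at 130 to 140 mm to fence +y, 76 mm diameter, 60 mm high; loose bystander. Origin: centre of its foot.
- green_roll: Standing short green foil roll, 90 mm diameter, 55 mm high; loose bystander. Origin: centre of its foot.
- glue_jar: White plastic jar with red cap, 68 mm diameter, 100 mm high; loose bystander. Origin: centre of its foot.
- mallet: Hammer lying on the green cutting mat; loose bystander. Origin: under its middle; lies along its x axis.
- paste_brush: Brush lying on the bench; loose bystander. Origin: under its middle; lies along its x axis.
- rivet_bowl: White bowl, 100 mm across, 35 mm high; loose bystander. Origin: centre of its foot.
Mind the look-alikes: they are no part of the job. Of the things shaped like the gold_roll, the gold one is meant.

How it is judged:
By the outcome, as a careful person would: the job done as asked, in the order asked, and still so for the second after the job is handed in, with the robot touching nothing.
It also fails if it takes over 48 s, if anything falls off the work surface, if the arm or the gripper's body presses on something with over 40 N, if the wrist force passes 120 N, or if a joint passes its speed limit or range.

## Working session

There is one attempt and no reset: what is moved stays moved. The work goes in short steps, each a Python script; the robot and the scene stay as the last script left them, time stands still between calls to the robot, and variables do not carry over. Pictures are saved under pics/ and viewed, at most 10 in all, crops included, and the job is handed in when it is done.

```bash
mkdir -p pics; ls; cat > h.py <<'E'
import numpy as np, cv2
from plant import robot
def cam(n):
    f=robot.grab_frame(n); f["K"]=np.array([[f["fx"],0,f["cx"]],[0,f["fy"],f["cy"]],[0,0,1.]]); f["d"]=np.array(f["dist_coeffs"],float)
    f["R"]=np.array(f["R"]);f["t"]=np.array(f["t"]); return f
def rays(f,uv):
    p=cv2.undistortPoints(np.array(uv,float).reshape(-1,1,2),f["K"],f["d"]).reshape(-1,2)
    return np.c_[p,np.ones(len(p))]
def onplane(f,uv,z):
    r=rays(f,uv)@f["R"]; c=-f["R"].T@f["t"]
    return c+r*((z-c[2])/r[:,2])[:,None]
def cloud(f):  # world point per pixel
    v,u=np.mgrid[:480,:640]; r=rays(f,np.c_[u.ravel(),v.ravel()])
    z=f["range_z"].ravel().astype(float)
    X=(r*z[:,None]-f["t"])@f["R"]; X[z==0]=np.nan
    return X.reshape(480,640,3)
def proj(f,X):
    return cv2.projectPoints(np.array(X,float).reshape(-1,1,3),cv2.Rodrigues(f["R"])[0],f["t"],f["K"],f["d"])[0].reshape(-1,2)
def save(f,n): cv2.imwrite("pics/"+n,f["image"][:,:,::-1])
E
python3 - <<'E'
from h import *
for n in("top","side"):
    f=cam(n); save(f,n+"0.png"); np.savez(n+"0.npz",im=f["image"],X=cloud(f)); print(n,-f["R"].T@f["t"],f["R"][2])
s=robot.sense(); print(s["t"],s["tcp_rot"],s["wrist_force"],robot.nose_length,s["opening"])
E
```

```text
pics
top [0.34872748 0.01374211 1.76757689] [ 0.0508305   0.01364445 -0.99861408]
side [-0.24307347  1.14743455  1.17761471] [ 0.40498406 -0.65241677 -0.64057807]
0.1 [-3.13982061e+00  5.34909797e-05  3.77773326e-01] [-0.25971999  0.87106922 -1.09062573] 0.011 1.0043515403634216
```

View pics/top0.png

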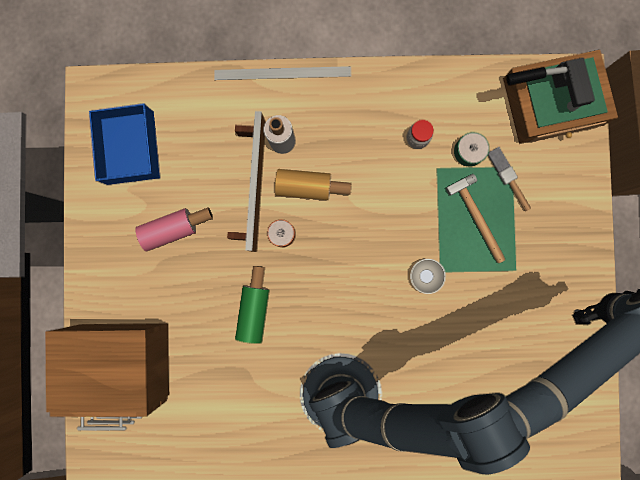

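View pics/side0.png

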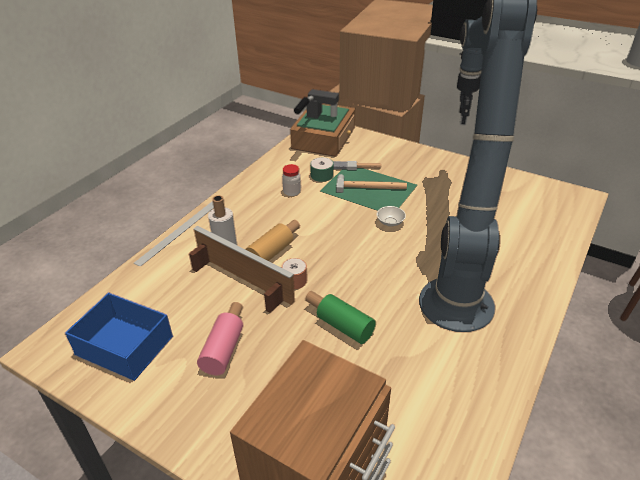

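Top view: gold roll at (303,185), with its core at (341,188). Fence board runs from (258,113) to (252,250), silver roll is at (280,130) and copper roll at (281,233).
Candidates for the gold roll are pink lying (165,230), green lying (252,305), silver standing (280,130) and gold lying (303,185). I choose gold: it is on the fence's front side with its core pointing away.

```bash
python3 - <<'E'
from h import *
T=np.load("top0.npz"); im,X=T["im"],T["X"]
hsv=cv2.cvtColor(im,cv2.COLOR_RGB2HSV)
def box(u0,u1,v0,v1):
    m=np.zeros((480,640),bool); m[v0:v1,u0:u1]=1; return m
# fence top: z 0.1..0.12
P=X[box(235,268,105,258)&(X[...,2]>.104)&(X[...,2]<.116)]
(c,s,a)=cv2.minAreaRect(P[:,:2].astype(np.float32)); print("fence top",c,s,a,P[:,2].mean(),len(P))
# gold: above bench, x window
g=box(270,360,160,210)&(X[...,2]>.012)
Q=X[g]; print("gold zmax",np.percentile(Q[:,2],98),"sat",hsv[185,303],hsv[188,341],hsv[185,370])
foil=Q[Q[:,2]>.058]; r=cv2.minAreaRect(foil[:,:2].astype(np.float32)); print("foil",r)
c=foil.mean(0); d=np.linalg.svd(Q[:,:2]-Q[:,:2].mean(0),full_matrices=False)[2][0]; print("dir svd",d,np.degrees(np.arctan2(d[1],d[0])))
d2=np.linalg.svd(foil[:,:2]-foil[:,:2].mean(0),full_matrices=False)[2][0]; print("foil dir",d2,foil.mean(0))
if d2[1]>0:d2=-d2
n=np.array([-d2[1],d2[0]])
a=(Q[:,:2]-c[:2])@d2;b=(Q[:,:2]-c[:2])@n
print("along",np.percentile(a,[0.5,99.5]),"foil along",np.percentile((foil[:,:2]-c[:2])@d2,[0.5,99.5]))
co=Q[a>a.max()-.045]; print("core mean",co.mean(0),np.percentile(co[:,2],95), np.ptp((co[:,:2]-c[:2])@n))
# rolls
for nm,b_,zl in(("silver core",box(262,300,110,158),.195),("silver foil",box(262,300,110,158),.14),("copper",box(264,298,215,250),.05)):
    m=b_&(X[...,2]>zl)&(X[...,2]<zl+.02); p=X[m]; 
    (cc,rr)=cv2.minEnclosingCircle(p[:,:2].astype(np.float32)); print(nm,cc,rr,p[:,2].max(),len(p))
cv2.imwrite("pics/crop.png",cv2.resize(im[100:260,230:370,::-1],None,fx=4,fy=3.7,interpolation=cv2.INTER_CUBIC))
E
```

```text
fence top (0.5984022617340088, 0.2219834327697754) (0.019987739622592926, 0.38121992349624634) 85.31795501708984 0.11167604428739607 720
gold zmax 0.08072708126442664 sat [ 19 154 204] [ 14 131 150] [ 19 102 203]
foil ((0.5896626114845276, 0.06310036778450012), (0.2087409496307373, 0.07117815315723419), 85.32089233398438)
dir svd [-0.09791167 -0.99519511] -95.61892773345028
foil dir [-0.09868602 -0.99511862] [0.59177256 0.08932334 0.0707377 ]
along [-0.0766271  0.132091 ] foil along [-0.0765196   0.11839494]
core mean [ 0.57856631 -0.03296885  0.04982534] 0.05936481592246715 0.11357497966730383
silver core (0.727605938911438, 0.15122835338115692) 0.01751529984176159 0.21492300031303394 138
silver foil (0.7281284928321838, 0.1509740650653839) 0.03884706273674965 0.15967572118473283 457
copper (0.45725151896476746, 0.15381960570812225) 0.03807108849287033 0.06972595853697132 573
```

View pics/crop.png

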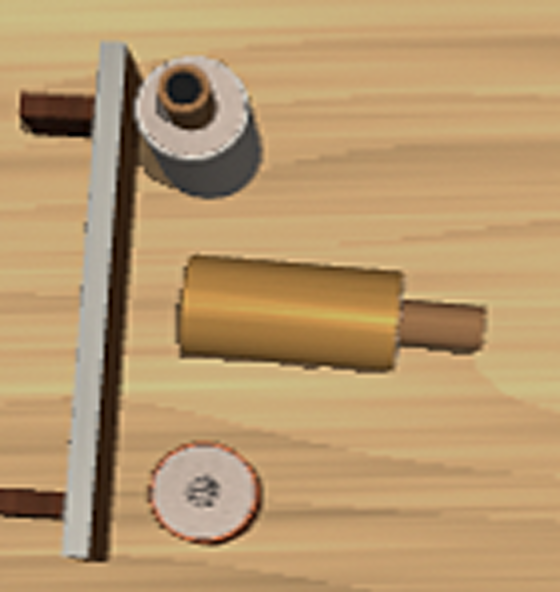

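The crop confirms it: gold foil with its bare core on the right and foot facing the fence. The measured lengths fit (210 mm overall, fence 380 mm, silver at y=-135, copper at y=+135). Next I refine the axis, check IK along the plan, and approach.

```bash
cat >> h.py <<'E'
FX=np.array([np.cos(np.radians(85.3)),np.sin(np.radians(85.3)),0]); FY=np.array([-FX[1],FX[0],0]); FO=np.array([.5977,.2130,0])
W=lambda x,y,z: FO+x*FX+y*FY+np.array([0,0,z])
F=lambda p: np.array([(np.array(p)-FO)@FX,(np.array(p)-FO)@FY,np.array(p)[2]])
def axis(f,X,box):   # silhouette midline at z=.038, in the fence frame: columns of the top view
    u0,u1,v0,v1=box; out=[]
    for u in range(u0,u1):
        v=np.where(X[v0:v1,u,2]>.012)[0]+v0
        if len(v)>4: out.append(F(onplane(f,[[u,(v.min()+v.max())/2]],.038)[0]))
    return np.array(out)
E
python3 - <<'E'
from h import *
f=cam("top"); X=cloud(f)
A=axis(f,X,(268,360,160,212)); print(A[0],A[-1],len(A)); i=A[:,0]
fo=(i<i.min()+.145); 
for nm,m in(("foil",fo),("core",i>i.min()+.16),("all",fo|True)):
    if m.sum()>3: print(nm,np.polyfit(i[m],A[m,1],1),A[m,1].mean())
    # fence x decreases toward the head
fx=A[:,0].max(); print("foot x",fx,"head",A[:,0].min())
for yaw in(85.3,-94.7):
    o=[np.pi,0,np.radians(yaw)]; 
    for P in[(-.23,-.004,.22),(-.23,-.004,.03),(-.182,-.004,.03),(-.155,-.004,.12),(-.1,-.004,.15),(-.038,-.004,.174),(-.038,-.004,.30)]:
        q=robot.inverse_kinematics(list(W(*P)),o); print(yaw,P,None if q is None else np.round(q,2))
E
```

```text
[-0.04372638  0.01089313  0.038     ] [-0.25698076 -0.00915443  0.038     ] 77
foil [-0.03096926 -0.01128118] -0.005542589387845189
core [0.2505608  0.01118501] -0.0062190061073549375
all [-0.01122356 -0.00760582] -0.005922575942758743
foot x -0.04372637742944682 head -0.2569807577405188
85.3 (-0.23, -0.004, 0.22) [ 0.45  0.41 -0.65  1.76  0.28  1.06 -0.38]
85.3 (-0.23, -0.004, 0.03) [ 0.35  0.65 -0.54  1.9   0.49  0.72 -0.55]
85.3 (-0.182, -0.004, 0.03) [ 0.26  0.65 -0.53  1.89  0.48  0.73 -0.62]
85.3 (-0.155, -0.004, 0.12) [ 0.3   0.55 -0.63  1.83  0.41  0.9  -0.61]
85.3 (-0.1, -0.004, 0.15) [ 0.26  0.55 -0.71  1.77  0.42  0.98 -0.7 ]
85.3 (-0.038, -0.004, 0.174) [ 0.26  0.61 -0.88  1.7   0.52  1.09 -0.87]
85.3 (-0.038, -0.004, 0.3) [ 0.27  0.48 -0.9   1.55  0.39  1.29 -0.76]
-94.7 (-0.23, -0.004, 0.22) [ 0.77  0.62 -1.17  1.74  0.61  1.21  2.48]
-94.7 (-0.23, -0.004, 0.03) [ 0.74  0.96 -1.19  1.88  1.04  1.09  2.18]
-94.7 (-0.182, -0.004, 0.03) [ 0.65  0.97 -1.19  1.87  1.04  1.09  2.1 ]
-94.7 (-0.155, -0.004, 0.12) [ 0.61  0.8  -1.18  1.81  0.82  1.13  2.2 ]
-94.7 (-0.1, -0.004, 0.15) [ 0.52  0.76 -1.18  1.76  0.77  1.17  2.16]
-94.7 (-0.038, -0.004, 0.174) [ 0.4   0.76 -1.18  1.69  0.74  1.22  2.1 ]
-94.7 (-0.038, -0.004, 0.3) [ 0.41  0.6  -1.18  1.55  0.56  1.37  2.24]
```

Foot is at fence x≈-0.047, the axis at y≈-0.006 and parallel to the fence normal, so the core middle is at x≈-0.229. Yaw 85.3° reaches every waypoint. Next: approach, grip and slide.

```bash
cat >> h.py <<'E'
Y=-.006; O=[np.pi,0,np.radians(85.3)]
def st(l):
    s=robot.sense(); print(l,"t%.2f"%s["t"],"F",np.round(F(s["tcp_pos"]),4),"w",np.round(s["wrist_force"],1),"op %.3f gf %.1f"%(s["opening"],s["gripper_force"]))
E
python3 - <<'E'
from h import *
robot.grip(1.0,20)
robot.goto(list(W(-.229,Y,.20)),O); st("above")
robot.move_straight(list(W(-.229,Y,.07)),vel=.12)
print(robot.move_straight(list(W(-.229,Y,.030)),vel=.05,contact_N=8)); st("down")
robot.grip(0.0,20); st("grip")
print(robot.move_straight(list(W(-.172,Y,.030)),vel=.03,contact_N=10)); st("slid")
f=cam("top"); X=cloud(f)
A=axis(f,X,(250,330,160,212)); save(f,"slid.png")
cv2.imwrite("pics/slidc.png",cv2.resize(f["image"][100:260,230:370,::-1],None,fx=4,fy=3.7,interpolation=cv2.INTER_CUBIC))
E
```

```text
above t2.85 F [-0.2305 -0.0063  0.1999] w [-0.4 -0.7 -0.1] op 1.000 gf 0.0
False
down t5.03 F [-0.2288 -0.0063  0.0302] w [0.  1.1 0.4] op 1.000 gf 0.0
grip t5.56 F [-0.2291 -0.006   0.0302] w [-0.4 -0.6  3. ] op 0.390 gf 20.6
True
slid t7.05 F [-0.183  -0.007   0.0302] w [0.1 0.2 3.7] op 0.388 gf 20.4
```

View pics/slidc.png

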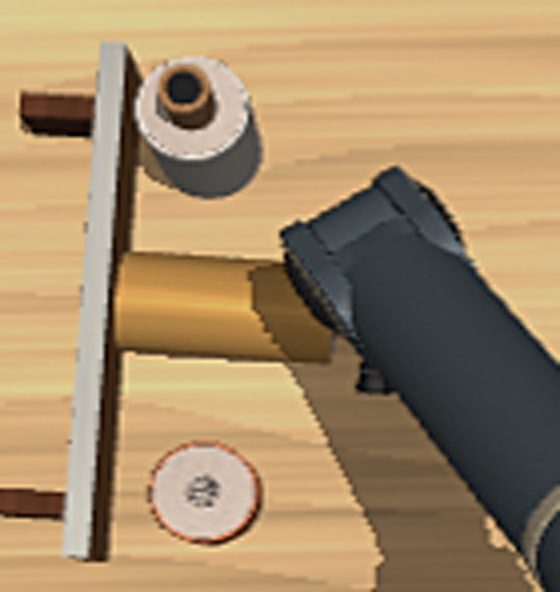

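The stop at x=-0.183 matches the predicted butt position (-0.182), and the picture shows the foil's left edge (118,300) at the fence foot. I'll confirm with a gentle press. Then I'll tip along a circle about the bench/fence corner; the foot's upper edge slides down the board, so the grasp point stays at constant radius from that corner.

```bash
python3 - <<'E'
from h import *
c=robot.move_straight(list(W(-.176,Y,.030)),vel=.02,contact_N=8); st("press %s"%c)
x0=F(robot.sense()["tcp_pos"])[0]; 
cx=x0+.182-.001
for th in range(10,91,10):
    a=np.radians(th)
    gx,gz=cx-.182*np.cos(a)-.038*np.sin(a), .182*np.sin(a)+.038*np.cos(a)
    hit=robot.move_straight(list(W(gx,Y,gz-.008)),vel=.05,contact_N=30); st(th)
    if hit: print("contact"); break
f=cam("side"); save(f,"tip_s.png"); g=cam("top"); save(g,"tip_t.png")
cv2.imwrite("pics/tip.png",np.hstack([cv2.resize(f["image"][150:350,150:350,::-1],(400,400),interpolation=cv2.INTER_CUBIC),cv2.resize(g["image"][90:270,220:400,::-1],(400,400),interpolation=cv2.INTER_CUBIC)]))
E
```

```text
press True t7.38 F [-0.183  -0.007   0.0302] w [-0.5 -0.2  2.6] op 0.390 gf 20.2
10 t8.15 F [-0.1884 -0.0058  0.061 ] w [ 0.   1.  -4.1] op 0.387 gf 20.4
20 t8.88 F [-0.1865 -0.0062  0.0901] w [ 0.1  0.5 -3.6] op 0.391 gf 20.6
30 t9.57 F [-0.1788 -0.0061  0.116 ] w [ 0.8  1.2 -4.5] op 0.389 gf 21.0
40 t10.23 F [-0.166  -0.0062  0.1384] w [ 0.  -0.1 -2.9] op 0.390 gf 21.6
50 t10.88 F [-0.1479 -0.0063  0.1563] w [-0.8 -2.4  0.3] op 0.391 gf 22.2
60 t11.54 F [-0.1263 -0.0064  0.169 ] w [-0.5 -1.9  1.4] op 0.391 gf 21.9
70 t12.23 F [-0.0994 -0.0066  0.1769] w [-1.  -4.5  5.1] op 0.389 gf 21.2
80 t12.97 F [-0.0689 -0.0066  0.179 ] w [-1.3 -0.7  5.4] op 0.390 gf 20.9
90 t13.74 F [-0.037  -0.0064  0.1752] w [ 1.1 -0.2  5. ] op 0.389 gf 21.7
```

View pics/tip.png

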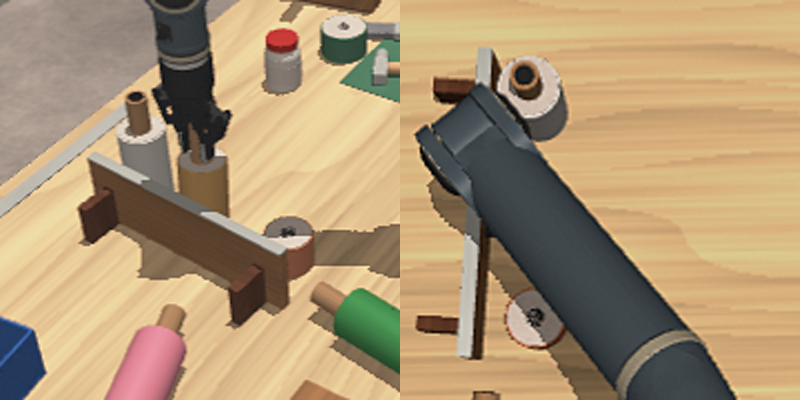

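The side view shows the gold roll upright at (203,185), gripped by the core, with the fence in front; silver (140,140) and copper (288,250) are undisturbed. Releasing and retreating next.

```bash
python3 - <<'E'
from h import *
robot.grip(1.0); robot.sleep(.3); st("open")
p=F(robot.sense()["tcp_pos"])
print(robot.move_straight(list(W(p[0],p[1],.31)),vel=.08,contact_N=15)); st("up")
robot.move_straight(list(W(-.25,p[1],.31)),vel=.15)
robot.goto([.45,-.35,.30],O); robot.sleep(.5); st("away")
g=cam("top"); X=cloud(g); f=cam("side"); S=cloud(f)
def band(l,X,c,r,z0,z1):
    m=(np.hypot(X[...,0]-c[0],X[...,1]-c[1])<r)&(X[...,2]>z0)&(X[...,2]<z1); P=X[m]
    if len(P)<5: print(l,"few");return
    cc,rr=cv2.minEnclosingCircle(P[:,:2].astype(np.float32)); print(l,"F",np.round(F([*cc,np.median(P[:,2])]),4),"r %.4f n%d"%(rr,len(P)))
c=W(-.04,Y,0)
band("gold core top",X,c,.055,.2,.225); band("gold shoulder top",X,c,.06,.14,.16)
band("silver core",X,(.7276,.1512),.05,.2,.225); band("silver shoulder",X,(.728,.151),.06,.14,.16); band("copper",X,(.457,.154),.06,.05,.07)
cv2.imwrite("pics/end.png",np.hstack([cv2.resize(f["image"][150:350,150:350,::-1],(400,400),interpolation=cv2.INTER_CUBIC),cv2.resize(g["image"][90:270,220:400,::-1],(400,400),interpolation=cv2.INTER_CUBIC)]))
E
```

```text
open t14.70 F [-0.04  -0.006  0.174] w [ 0.   0.8 -0.4] op 1.001 gf 0.0
False
up t16.55 F [-0.0402 -0.0058  0.3095] w [-0.8 -0.6  0. ] op 1.001 gf 0.0
away t19.88 F [-0.5731  0.101   0.3   ] w [0.9 0.7 0.3] op 1.000 gf 0.0
gold core top F [-0.0378 -0.0059  0.2104] r 0.0172 n146
gold shoulder top F [-0.0375 -0.006   0.1503] r 0.0388 n469
silver core F [-0.0505 -0.1353  0.2092] r 0.0191 n142
silver shoulder F [-0.0517 -0.135   0.1503] r 0.0391 n452
copper F [-0.0701  0.1351  0.06  ] r 0.0381 n568
```

View pics/end.png

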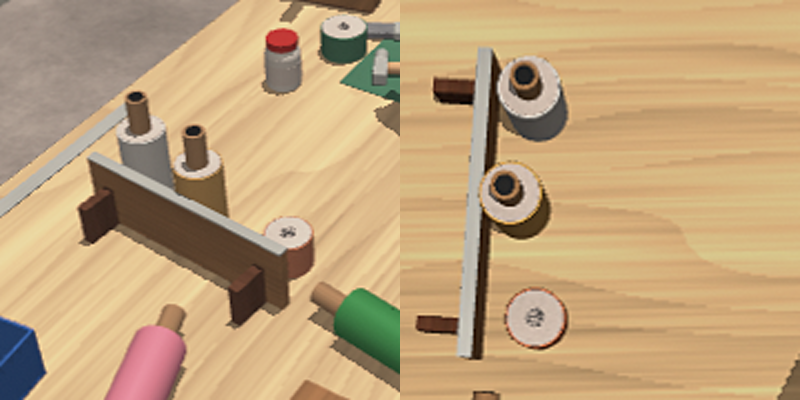

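The gold roll stands upright at (203,170) in the side view and (512,192) in the top view. It touches the fence at y=-6 mm, with its core over its shoulder, and its neighbours have not moved.

```bash
python3 -c "
from plant import robot
print(robot.close_job())"
```

```text
the job is handed in; nothing more can be done
None
```

The gold roll was slid against the fence, tipped upright and left standing freely in the gap, touching the fence about 6 mm off the gap's centre; the silver and copper rolls measured unmoved, and the job was handed in at about 20 s.

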